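# Set the tray sealer to the red tab and seal

## Robot

A 7-joint arm with a two-finger parallel gripper is mounted at the origin on the work surface. World frame = base frame: x ahead of the robot, y to its left, z up, the work surface at z = 0. Lengths are in mm, angles in rad, forces in N, time in s.
With the tool pointing down it reaches from about 400 to 900 mm from the base axis. Payload 5.6 kg.
Tool frame: the origin (TCP) lies midway between the tips of the shut fingers; the grasp point (between the pads) lies 19 mm behind it; x points along the fingers, y is the direction in which the jaws open and shut, and the axes are right-handed (so a half turn about x gives the same grasp; the last joint's range is limited). The gripper opens to 92 mm and grips with 3 to 60 N. Pads are 20 mm wide; open, the fingers measure 128 mm over their backs; the gripper's body (75 mm by 189 mm) begins 69 mm behind the grasp point.
Start: joints at [-1.165, 0.468, -0.012, 1.603, 0.006, 1.071, -0.056], TCP at [282.065, 585.618, 214.592] pointing down, gripper open.
Joint ranges: [-2.53, 2.53], [-0.31, 2.02], [-1.57, 1.55], [0.28, 2.44], [-1.29, 4.43], [0.15, 1.84], [-2.92, 2.92]. Speed limits (rad/s): [2.57, 2.57, 3.14, 3.14, 3.14, 3.14, 3.14].

## Interface

Orientations are given as a rotation vector (axis times angle).
In Python, from cell import robot, grip, kin, viewer gives the robot as it stands. Calls block until the motion is done:
- robot.movep(position, orientation): joint-space move of the TCP to a pose.
- robot.servo_line(position, feed=150, rotation=None): straight line of the TCP; rotation=None keeps the orientation; feed is the mean speed in mm/s.
- robot.goto_joints(angles): joint-space move.
- grip(opening, newtons=None): opening from 0.0 (shut) to 1.0 (fully open); newtons is the grip in N (None keeps the last); returns when the fingers have stopped.
- robot.hold(seconds).
- kin.ik(position, orientation): joint angles nearest the present ones, or None.
- robot.observe(): the state.
- viewer.read_camera(name): name is "scene" or "top" or "wrist"; returns the picture (480x640x3 uint8, red, green, blue); there is no depth.
- viewer.camera_info(name): a dict with "camera_matrix" (3x3 intrinsics, pixels), "k1" (the pictures are not rectified: a ray, as slopes to the right and down, at radius r is drawn at 1 + k1 r^2 times it, then the intrinsics apply), "R" (3x3) and "t" (3): a world point X has camera coordinates R X + t. Camera axes: x right, y down, z forward; pixel columns grow to the right and rows downward; lengths in mm; the calibration is good to about 2 mm. A picture is of the moment at which its call begins: read the wrist's pose just before it. camera_info takes no time and is no camera call; for the wrist camera it gives the pose at the moment of the call.
A pose or a line that the arm cannot do raises robot.IKError and nothing moves.
- robot.job_done(): hands the job in, once; it reports no verdict.
Trained networks look in the newest picture that a camera, given by its name, has taken for a name from the list of things; names that differ only in an ending like _2 or _b are one class to them, and where a whole thing is asked for, a point or a joint stands for the part that bears it (a point fixed in the world has none). Each returns a list of dicts, best first, with "confidence" (0 to 1); they miss things now and then, are a little off and sometimes report something else, mostly with a low value. They report only what shows in the picture. A call takes as long as a camera call.
- viewer.silhouettes(name, camera): "mask" (480x640 bool, what is visible of it).
- viewer.pinpoint(name, camera): "at" ([x, y, z] in mm, in the coordinates of the camera as it stood for that picture, good to about 4 mm: a listed point, or the origin of a listed thing).
The state is a dict: "t": time; "joints": joint angles; "joint_velocities": joint speeds; "joint_torque": joint torques, N m; "tcp_pos": TCP position; "tcp_rot": TCP orientation; "contact_force": force on the tool from outside, world axes, zero at the start; "wrist_torque": the same for the moment, N m; "grip_width": opening from 0.0 (shut) to 1.0 (fully open).
Only numpy, scipy, OpenCV 4.12 (cv2) and the standard library are available. Lean on these libraries where they do the work, as an engineer would, in place of code of your own. Each camera call takes 0.05 s, during which the arm holds its last target.

## Task

Turn the star wheel of the takeaway-tray sealer, little by little, until the tip of the black pointer stands opposite the red tab (not the blue one), without pushing the pointer itself. Only then press the long green seal bar all the way down near its middle, so that both ends sink together, hold it down for about a second, and let it come back up. Leave the pointer on the red tab and do not knock over or shift the things standing around.

Things in the scene. Friction and masses are not known exactly. Their poses are not given: they have to be found in the camera images.
- machine: White counter-top tray sealer, fixed, 320 (its x) x 420 (its y) mm, metal deck 85 mm above the table; at its far edge (machine x 90 to 160 mm) a head rises to 140 mm, its film roll to 173 mm. Origin: centre of its underside. Its x points away from the robot, y along the bar; turned by up to 0.25 rad.
- wheel_axis (a point): Centre of the black three-armed star wheel (machine x 5 mm, y -110 mm), on its upright axis, level with the arms' centre line, 30 mm above the deck. Arms level, round, 16 mm thick, 120 degrees apart, reaching 56 mm from the axis, ends orange, 19 mm thick. Clear between and under them to the deck, but for a 6 mm high disc of 30 mm radius. Arm directions are not reported: look or feel.
- wheel_cap (a point): Top of the wheel's hub (radius 15 mm), on the same axis, 18 mm above the arms' centre line. The wheel stays where it is left and needs about 0.12 Nm (3 N sideways near the end of an arm). Counter-clockwise seen from above drives the pointer to the machine's +y, 15 mm per radian; clockwise to -y.
- pointer: Black pointer that slides along the machine's y over the white scale on the deck, driven only by the wheel. Origin: its tip, 7 mm above the deck; the 3 mm wide needle runs from there to the machine's +x. Must not be pushed directly.
- tab_red: Red setting tab fixed at the near edge of the scale, 24 x 5 mm (14 mm wide foot), 9 mm high. Origin: on the deck, middle of its end nearest the pointer; axes as the machine's. The pointer is on the tab when both have the same machine y; they stay 6 mm apart along x. Red and blue change places.
- tab_blue: Blue setting tab, same shape, for another tray: not the one to use.
- bar_mid (a point): Top face of the green seal bar at its middle (white square). Bar along the machine's y, 360 x 30 mm, near the edge nearest the robot (machine x -110 mm); top 111 mm above the table when up. Sinks 8 mm on springs: about 4 N to start, 9 N at the bottom stop; rises when let go. Pressed off its middle it rocks (about 10 Nm/rad).
- bar_lift (a joint): Downward travel of the bar's middle, m: 0 up, 0.008 fully down.
- bar (a joint): Rocking of the bar, rad: 0 level, positive when its machine +y end is higher.
- salt: Bystander: yellow-capped jar, 40 mm diameter, 55 mm high, standing on the deck between the bar and the scale. Origin under its centre.
- soy: Bystander: amber bottle, 62 mm diameter, 190 mm high. Origin under its centre.
- bowl: Bystander: steel bowl, 130 mm diameter, 60 mm high. Origin under its centre.
- pot: Bystander: round blue pot, 96 mm diameter, 80 mm high. Origin under its centre.
- cup: Bystander: white cup, 76 mm diameter, 85 mm high. Origin under its centre.

How it is judged:
By the outcome, as a careful person would: the job done as asked, in the order asked, and still so for the second after the job is handed in, with the robot touching nothing.
It also fails if it takes over 61 s, if anything falls off the work surface, if the arm or the gripper's body presses on something with over 40 N, if the wrist force passes 120 N, or if a joint passes its speed limit or range.

## Working session

There is one attempt and no reset: what is moved stays moved. The work goes in short steps, each a Python script; the robot and the scene stay as the last script left them, time stands still between calls to the robot, and variables do not carry over. Pictures are saved under pics/ and viewed, and the job is handed in when it is done.

```bash
ls; mkdir -p pics
cat > h.py <<'E'
import numpy as np, cv2
from cell import robot, grip, kin, viewer
from scipy.spatial.transform import Rotation as Rot
def save(cam,fn,scale=1):
    im=viewer.read_camera(cam); cv2.imwrite('pics/'+fn,im[:,:,::-1]); return im
def towld(cam,p,ci=None):
    ci=ci or viewer.camera_info(cam); R=np.array(ci["R"]);t=np.array(ci["t"]); return R.T@(np.array(p)-t)
def proj(ci,X):
    X=np.atleast_2d(X); c=X@np.array(ci["R"]).T+np.array(ci["t"]); s=c[:,:2]/c[:,2:]
    s=s*(1+ci["k1"]*(s**2).sum(1,keepdims=True)); K=np.array(ci["camera_matrix"]); return s@K[:2,:2].T+K[:2,2]
def ray(ci,uv,z):
    K=np.array(ci["camera_matrix"]); k=ci["k1"]
    d=np.linalg.solve(K,[uv[0],uv[1],1.])[:2]; s=d.copy()
    for _ in range(30): s=d/(1+k*(s@s))
    R=np.array(ci["R"]);t=np.array(ci["t"]); o=-R.T@t; v=R.T@np.array([*s,1.]); return o+v*(z-o[2])/v[2]
E
cat > a.py <<'E'
from h import *
o=robot.observe(); print({k:np.round(v,3) for k,v in o.items()})
for cam in ["top","scene","wrist"]:
    save(cam,f"a_{cam}.png"); ci=viewer.camera_info(cam)
    print(cam,np.round(-np.array(ci["R"]).T@np.array(ci["t"])))
    for n in ["machine","wheel_axis","wheel_cap","pointer","tab_red","tab_blue","bar_mid","salt","soy","bowl","pot","cup"]:
        print(n,[(round(d["confidence"],2),np.round(towld(cam,d["at"],ci)).tolist()) for d in viewer.pinpoint(n,cam)[:2]])
E
python3 a.py
```

```text
pics
{'t': np.float64(0.0), 'joints': array([-1.165,  0.468, -0.012,  1.604,  0.006,  1.071, -0.056]), 'joint_velocities': array([ 0.001, -0.001,  0.   , -0.001, -0.001, -0.001,  0.   ]), 'joint_torque': array([ 1.0000e-03, -5.2059e+01, -1.2000e-02, -2.4375e+01, -5.7000e-02,
        1.7000e-02,  0.0000e+00]), 'tcp_pos': array([281.836, 585.072, 213.642]), 'tcp_rot': array([ 0.351,  1.542, -0.353]), 'contact_force': array([ 1.054, -0.397, -1.063]), 'wrist_torque': array([ 0.025,  0.002, -0.04 ]), 'grip_width': np.float64(1.002)}
top [ 368.   15. 1284.]
machine [(0.59, [572.0, -48.0, 1.0])]
wheel_axis [(0.65, [604.0, -155.0, 112.0])]
wheel_cap [(0.77, [601.0, -153.0, 131.0])]
pointer [(0.6, [547.0, 24.0, 92.0])]
tab_red [(0.56, [555.0, -5.0, 83.0])]
tab_blue [(0.5, [527.0, 63.0, 89.0])]
bar_mid [(0.69, [465.0, -71.0, 111.0])]
salt [(0.56, [472.0, 101.0, 82.0])]
soy [(0.64, [614.0, 438.0, -2.0])]
bowl [(0.77, [437.0, 433.0, 4.0])]
pot [(0.9, [600.0, -474.0, 0.0])]
cup [(0.62, [483.0, -434.0, -2.0])]
scene [1486. -599.  879.]
machine [(0.63, [568.0, -50.0, -3.0])]
wheel_axis [(0.6, [602.0, -154.0, 115.0])]
wheel_cap [(0.62, [602.0, -149.0, 129.0]), (0.45, [477.0, -433.0, -1.0])]
pointer [(0.41, [552.0, 22.0, 91.0])]
tab_red [(0.61, [479.0, -431.0, -1.0]), (0.44, [551.0, -3.0, 83.0])]
tab_blue [(0.47, [527.0, 67.0, 83.0])]
bar_mid [(0.9, [465.0, -78.0, 109.0])]
salt [(0.54, [471.0, 102.0, 83.0]), (0.21, [546.0, 21.0, 88.0])]
soy [(0.29, [552.0, 2.0, 83.0])]
bowl [(0.74, [435.0, 432.0, -3.0])]
pot [(0.73, [607.0, -476.0, 4.0])]
cup [(0.58, [478.0, -431.0, -2.0]), (0.51, [530.0, 68.0, 86.0])]
wrist [205. 623. 385.]
machine []
wheel_axis []
wheel_cap []
pointer [(0.46, [611.0, 437.0, -5.0])]
tab_red []
tab_blue []
bar_mid []
salt []
soy [(0.62, [614.0, 440.0, -3.0])]
bowl [(0.58, [433.0, 430.0, -6.0])]
pot []
cup []
```

View pics/a_top.png

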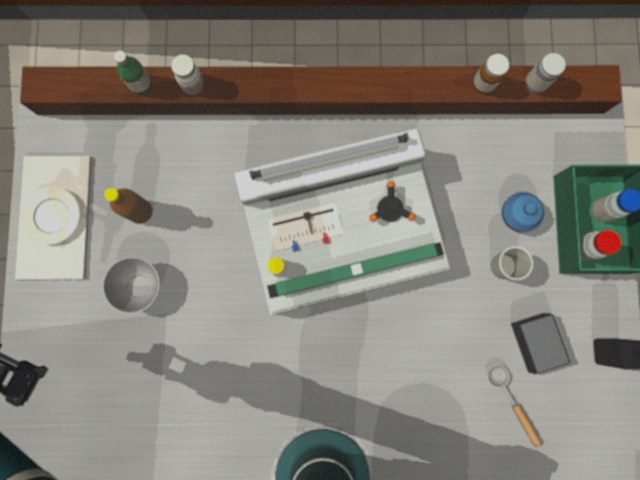

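View pics/a_scene.png

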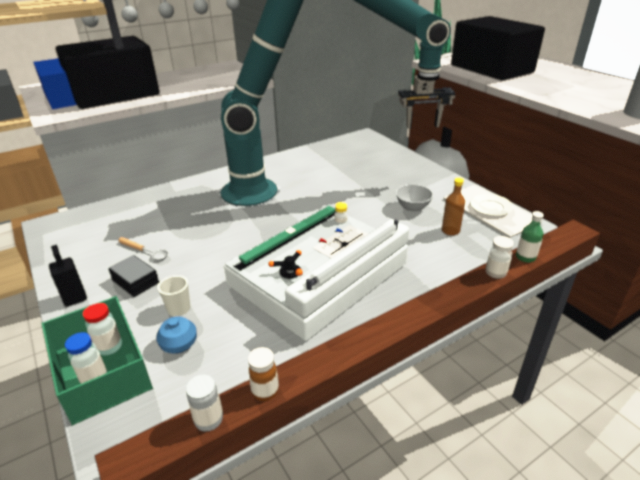

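```bash
cat > b.py <<'E'
from h import *
o=robot.observe(); ci=viewer.camera_info("wrist")
Rt=Rot.from_rotvec(o["tcp_rot"]).as_matrix()
c=-np.array(ci["R"]).T@np.array(ci["t"])
print("tool axes",np.round(Rt,2).tolist()); print("cam in tool",np.round(Rt.T@(c-o["tcp_pos"]),1)); print("cam axes in tool",np.round(Rt.T@np.array(ci["R"]).T,2).tolist(), ci["camera_matrix"])
E
python3 b.py
```

```text
tool axes [[0.0, 0.43, 0.9], [0.0, 0.9, -0.43], [-1.0, 0.0, 0.0]]
cam in tool [-170.     0.7  -85.4]
cam axes in tool [[0.0, -0.3, 0.95], [1.0, -0.0, -0.0], [0.0, 0.95, 0.3]] [[348.75135073   0.         317.78967823]
 [  0.         348.75135073 237.0741023 ]
 [  0.           0.           1.        ]]
```

```bash
cat >> h.py <<'E'
def rv(psi):  # tool down, tool z horizontal at heading psi
    z=np.array([np.cos(psi),np.sin(psi),0]);x=np.array([0,0,-1.]);y=np.cross(z,x)
    return Rot.from_matrix(np.c_[x,y,z]).as_rotvec()
E
cat > c.py <<'E'
from h import *
p0=robot.observe()["tcp_pos"]
print(robot.observe()["t"])
robot.movep([560,-30,250],rv(0.23))
o=robot.observe(); print(o["t"],np.round(o["tcp_pos"]),np.round(o["joints"],2))
ci=viewer.camera_info("wrist"); im=save("wrist","c1.png")
for n in ["machine","wheel_axis","wheel_cap","pointer","tab_red","tab_blue","bar_mid","salt"]:
    print(n,[(round(d["confidence"],2),np.round(towld(None,d["at"],ci),1).tolist()) for d in viewer.pinpoint(n,"wrist")[:2]])
np.save("ci_c1.npy",ci,allow_pickle=True); print(robot.observe()["t"])
E
python3 c.py
```

```text
1.95
4.3583 [560. -29. 250.] [-0.29  0.28  0.35  1.81 -0.11  1.07  1.9 ]
machine [(0.82, [568.8, -48.4, 0.2])]
wheel_axis [(0.62, [599.7, -156.7, 115.9]), (0.5, [470.2, 98.7, 87.4])]
wheel_cap [(0.8, [605.3, -152.6, 136.0])]
pointer [(0.81, [546.5, 29.2, 91.3])]
tab_red [(0.67, [604.0, -158.6, 118.6]), (0.56, [546.4, -5.2, 82.9])]
tab_blue [(0.53, [525.9, 60.9, 81.6])]
bar_mid [(0.82, [463.8, -74.5, 113.6])]
salt [(0.57, [470.4, 98.7, 89.9])]
4.8083
```

View pics/c1.png

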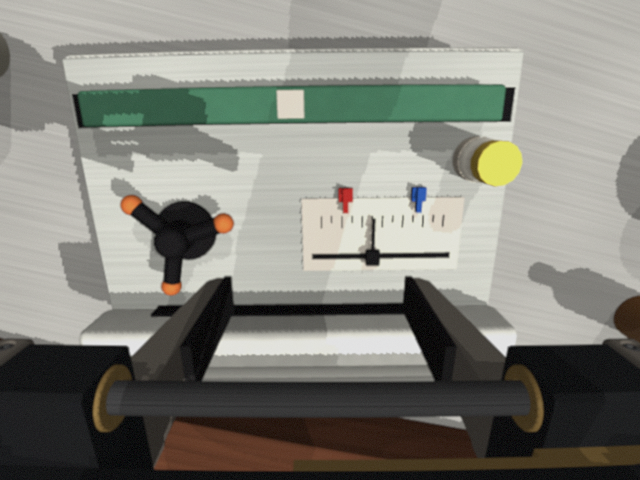

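```bash
cat > d.py <<'E'
from h import *
ci=np.load("ci_c1.npy",allow_pickle=True).item()
im=cv2.imread("pics/c1.png"); hsv=cv2.cvtColor(im,cv2.COLOR_BGR2HSV)
cv2.imwrite("pics/c1z.png",cv2.resize(im[170:310,100:480],None,fx=2.1,fy=2.1,interpolation=cv2.INTER_CUBIC))
g=cv2.inRange(hsv,(65,90,30),(90,255,255)); n,l,s,c=cv2.connectedComponentsWithStats(g); i=1+np.argmax(s[1:,4]); ys,xs=np.nonzero(l==i)
pts=np.array([ray(ci,(u,v),111)[:2] for u,v in zip(xs[::5],ys[::5])])
m=pts.mean(0); w,V=np.linalg.eigh(np.cov((pts-m).T)); d=V[:,1]*np.sign(V[1,1]); yaw=np.arctan2(-d[0],d[1]); 
q=(pts-m)@d; print("bar mid",m,"midext",m+d*(q.max()+q.min())/2,"len",np.ptp(q),"yaw",yaw)
W=[]
o=cv2.inRange(hsv,(3,150,120),(14,255,255)); n,l,s,c=cv2.connectedComponentsWithStats(o)
for k in range(1,n):
    if s[k,4]>60 and c[k,0]<260 : W.append(ray(ci,c[k],115)); print("orange",c[k],s[k],np.round(W[-1],1))
ex=np.array([np.cos(yaw),np.sin(yaw)]);ey=np.array([-ex[1],ex[0]])
A=np.array(W)[:,:2]; cc=A.mean(0); print("axis",cc,"radii",np.linalg.norm(A-cc,axis=1),"ang mach deg",np.degrees(np.arctan2((A-cc)@ey,(A-cc)@ex)))
print("cap via", ray(ci,(171,238),133))
for nm,uv,z in [("pt",(373,219),92),("red",(345,212),94),("blue",(419,211),94)]:
    P=ray(ci,uv,z)[:2]; print(nm,P,"mach rel barmid",(P-m)@ex-110,(P-m)@ey)
print("axis mach",(cc-m)@ex-110,(cc-m)@ey)
E
python3 d.py
```

```text
bar mid [463.11770109 -72.95581132] midext [463.48550763 -74.44155226] len 357.6361239041511 yaw 0.24267866891527975
orange [129.86419753 203.47736626] [121 196  20  18 243] [ 577.7 -197.1  115. ]
orange [222.9330855  222.98141264] [214 214  19  19 269] [ 576.5 -112.5  115. ]
orange [170.81355932 288.05649718] [162 282  19  13 177] [ 652.5 -152.2  115. ]
axis [ 602.21650945 -153.9399677 ] radii [49.69667182 48.76025545 50.31880663] ang mach deg [-133.51927564  107.94283825  -11.87165257]
cap via [ 594.31460238 -150.77808677  133.        ]
pt [546.72573699  23.82886826] mach rel barmid -5.584153416512677 73.85735476056922
red [545.79357922  -4.6346427 ] mach rel barmid -13.328882835249502 46.4518892408072
blue [528.54593849  64.27564978] mach rel barmid -13.51173340325873 117.4876273351665
axis mach 5.5621128212262505 -112.0370927498273
```

```bash
sleep 1
```

```text
(no output)
```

View pics/c1z.png

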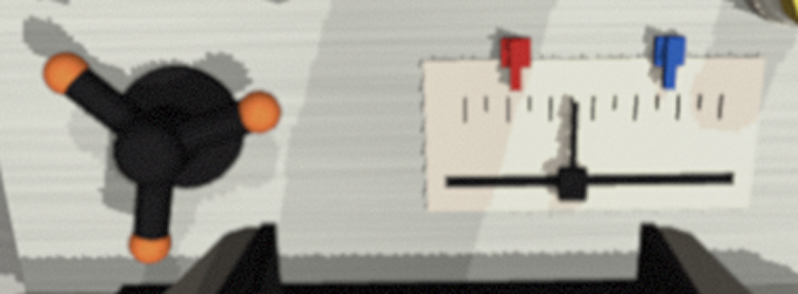

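```bash
cat >> h.py <<'E'
C=np.array([602.2,-154.0]); YAW=0.2427
def at(th,r,z): return [C[0]+r*np.cos(th+YAW),C[1]+r*np.sin(th+YAW),z]
E
cat > e.py <<'E'
from h import *
for a0 in (108,-12,-133.3):
  for fl in (0,180):
    out=[]
    for k in np.linspace(10,-115,6):
        th=np.radians(a0+k); psi=th+YAW+np.radians(fl); j=kin.ik(at(th,46,97),rv(psi))
        out.append(None if j is None else np.round(j,2).tolist())
    print(a0,fl); [print("  ",x) for x in out]
E
python3 e.py
```

```text
108 0
   [-0.71, 0.98, 1.34, 1.91, -1.05, 1.2, -1.38]
   [0.88, 0.86, -1.11, 1.77, 0.87, 1.09, 2.9]
   [0.46, 0.61, -0.45, 1.75, 0.33, 0.87, 2.85]
   [-0.03, 0.58, 0.22, 1.73, -0.16, 0.84, 2.83]
   [-0.07, 0.61, 0.31, 1.7, -0.23, 0.87, 2.46]
   [-0.09, 0.64, 0.38, 1.67, -0.29, 0.89, 2.09]
108 180
   [-0.22, 0.53, 0.48, 1.88, -0.33, 0.8, 1.17]
   [-0.3, 0.58, 0.58, 1.85, -0.41, 0.84, 0.78]
   [-0.35, 0.63, 0.66, 1.81, -0.48, 0.88, 0.39]
   [-0.39, 0.69, 0.75, 1.76, -0.57, 0.93, 0.02]
   [-0.42, 0.75, 0.84, 1.72, -0.65, 0.98, -0.34]
   [-0.59, 1.08, 1.33, 1.7, -1.1, 1.3, -0.46]
-12 0
   [-0.09, 0.63, 0.36, 1.67, -0.28, 0.88, 2.17]
   [-0.1, 0.65, 0.43, 1.67, -0.33, 0.9, 1.8]
   [-0.11, 0.66, 0.49, 1.68, -0.37, 0.9, 1.43]
   [-0.14, 0.65, 0.55, 1.71, -0.42, 0.9, 1.06]
   [-0.19, 0.65, 0.65, 1.76, -0.49, 0.9, 0.7]
   [-0.25, 0.64, 0.72, 1.81, -0.53, 0.89, 0.32]
-12 180
   [-0.6, 1.08, 1.33, 1.71, -1.1, 1.3, -0.38]
   [-0.57, 1.09, 1.33, 1.69, -1.1, 1.3, -0.79]
   [-0.54, 1.08, 1.33, 1.7, -1.1, 1.3, -1.2]
   [-0.53, 1.07, 1.33, 1.73, -1.09, 1.29, -1.6]
   [0.87, 0.78, -0.89, 1.68, 0.7, 1.02, 2.91]
   [0.61, 0.6, -0.45, 1.75, 0.33, 0.86, 2.74]
-133.3 0
   [-0.24, 0.64, 0.71, 1.81, -0.53, 0.89, 0.37]
   [-0.32, 0.64, 0.8, 1.86, -0.58, 0.89, -0.01]
   [-0.4, 0.65, 0.88, 1.9, -0.64, 0.9, -0.42]
   [-0.66, 0.97, 1.34, 1.93, -1.05, 1.18, -0.56]
   [-0.69, 0.97, 1.34, 1.93, -1.05, 1.19, -1.03]
   [-0.71, 0.98, 1.34, 1.9, -1.05, 1.2, -1.5]
-133.3 180
   [0.6, 0.61, -0.45, 1.75, 0.33, 0.87, 2.8]
   [0.05, 0.53, 0.28, 1.83, -0.2, 0.8, 2.79]
   [-0.03, 0.52, 0.34, 1.88, -0.24, 0.79, 2.37]
   [-0.1, 0.51, 0.39, 1.9, -0.27, 0.78, 1.94]
   [-0.17, 0.52, 0.44, 1.9, -0.3, 0.79, 1.5]
   [-0.24, 0.54, 0.51, 1.88, -0.35, 0.81, 1.07]
```

```bash
cat > f.py <<'E'
from h import *
th=np.radians(-11.9); grip(0.5)
robot.movep(at(th,46,170),rv(th+YAW))
robot.servo_line(at(th,46,97),feed=80)
o=robot.observe(); print(o["t"],np.round(o["tcp_pos"],1),np.round(o["contact_force"],1))
grip(0.0,10)
o=robot.observe(); print(o["t"],"w",o["grip_width"]*92,np.round(o["contact_force"],1),np.round(o["joints"],2))
save("wrist","f1.png");
E
python3 f.py
```

```text
7.4 [ 648.6 -152.6   97.5] [ 0.2 -0.3 -0.2]
7.9667 w 14.934187206200605 [ 0.1 -0.7  0.5] [-0.09  0.64  0.39  1.67 -0.29  0.89  2.02]
```

View pics/f1.png

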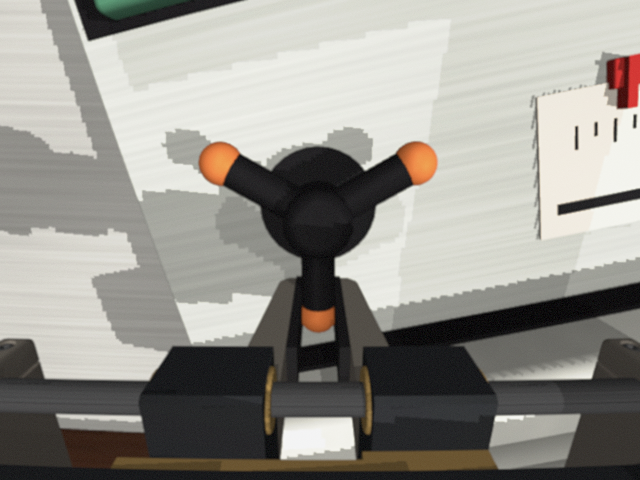

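```bash
cat > g.py <<'E'
from h import *
for a in np.arange(-12-10,-12-91,-10):
    th=np.radians(a); robot.servo_line(at(th,46,97),feed=60,rotation=rv(th+YAW))
    o=robot.observe(); print(a,round(o["t"],2),np.round(o["contact_force"],1),round(o["grip_width"]*92,1))
    if np.linalg.norm(o["contact_force"])>30: break
save("wrist","g1.png"); save("top","g2.png")
E
python3 g.py
```

```text
-22 8.34 [ 0.1 -1.9  1. ] 15.3
-32 8.67 [ 0.8 -1.4  1.2] 15.7
-42 8.99 [ 0.9 -2.1  0.7] 15.5
-52 9.32 [ 0.9 -2.4  2.4] 15.3
-62 9.64 [ 0.8 -3.3  1.8] 15.4
-72 9.97 [ 1.9 -3.2  2.9] 15.2
-82 10.29 [ 0.4 -4.3  2.8] 15.3
-92 10.62 [ 1.3 -5.1  3.1] 15.1
-102 10.94 [ 0.3 -5.4  3.7] 15.6
```

View pics/g1.png

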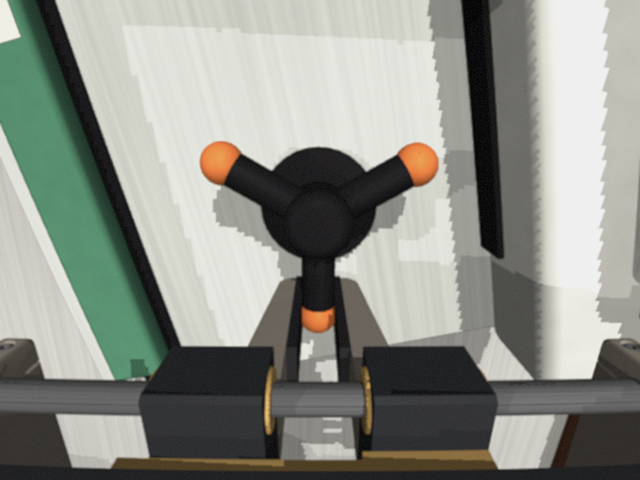

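View pics/g2.png

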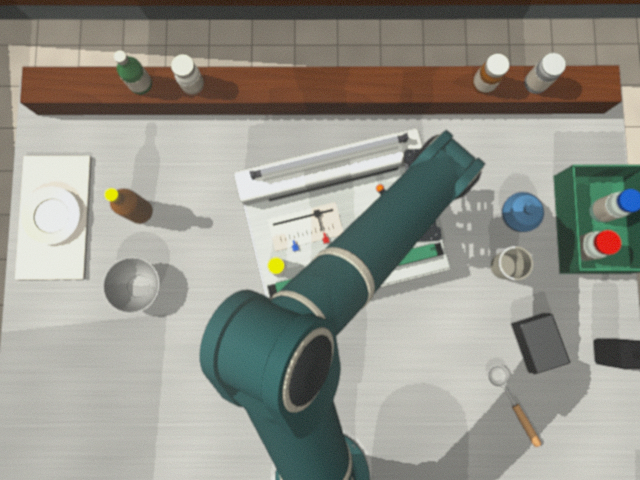

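```bash
cat > k.py <<'E'
from h import *
for a in (-109,-115.5):
    th=np.radians(a); robot.servo_line(at(th,46,97),feed=40,rotation=rv(th+YAW))
robot.hold(0.2)
grip(0.5); 
robot.servo_line(at(th,46,170),feed=120)
robot.movep([560,-30,250],rv(0.23)); robot.hold(0.3)
ci=viewer.camera_info("wrist"); im=save("wrist","k1.png"); np.save("ci_k1.npy",ci,allow_pickle=True)
cv2.imwrite("pics/k1z.png",cv2.resize(im[180:280,290:440,::-1],None,fx=5,fy=5,interpolation=cv2.INTER_CUBIC))
print(robot.observe()["t"])
E
python3 k.py
```

```text
14.8083
```

View pics/k1z.png

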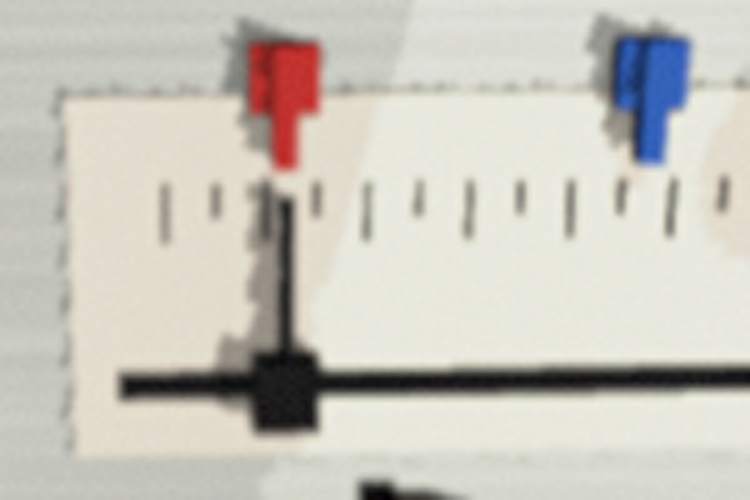

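View pics/k1.png

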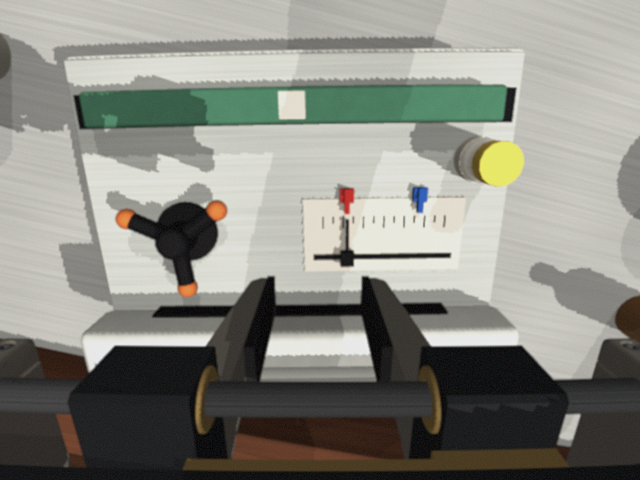

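```bash
cat > m.py <<'E'
from h import *
import sys
t=sys.argv[1]
ci=np.load(f"ci_{t}.npy",allow_pickle=True).item(); im=cv2.imread(f"pics/{t}.png"); hsv=cv2.cvtColor(im,cv2.COLOR_BGR2HSV).astype(int)
red=((hsv[...,0]<6)|(hsv[...,0]>174))&(hsv[...,1]>130)&(hsv[...,2]>80); 
box=[int(x) for x in sys.argv[2:6]] # r0 r1 c0 c1
m=np.zeros_like(red); m[box[0]:box[1],box[2]:box[3]]=True
ys,xs=np.nonzero(red&m); print("red",xs.min(),xs.max(),ys.min(),ys.max())
ex=np.array([np.cos(YAW),np.sin(YAW)]);ey=np.array([-ex[1],ex[0]])
gray=im.min(2).astype(float)*0+im.max(2)
for r in range(ys.min(),ys.max()+1):
    w=np.clip((hsv[r,box[2]:box[3],1]-70.)*(red|np.roll(red,1,1)|np.roll(red,-1,1))[r,box[2]:box[3]],0,None); 
    if w.sum()==0: continue
    c=(w*np.arange(box[2],box[3])).sum()/w.sum(); P=ray(ci,(c,r),94)[:2]-C; print("R",r,round(c,2),"x %.1f y %.2f"%(P@ex,P@ey))
for r in range(ys.max()+4,ys.max()+int(sys.argv[6])):
    c0=int(sys.argv[7]); row=gray[r,c0-5:c0+6]; bg=max(np.median(row),150); w=np.clip(130-row,0,None)
    if w.sum()<60: continue
    c=(w*np.arange(c0-5,c0+6)).sum()/w.sum(); P=ray(ci,(c,r),92.5)[:2]-C; print("P",r,round(c,2),"x %.1f y %.2f"%(P@ex,P@ey))
E
python3 m.py k1 185 216 335 360 40 347
```

```text
red 340 353 189 213
R 189 346.39 x -41.5 y 158.33
R 190 346.31 x -40.6 y 158.27
R 191 346.34 x -39.6 y 158.30
R 192 346.35 x -38.7 y 158.32
R 193 346.34 x -37.7 y 158.33
R 194 346.26 x -36.8 y 158.26
R 195 346.29 x -35.8 y 158.29
R 196 346.26 x -34.9 y 158.27
R 197 346.24 x -33.9 y 158.27
R 198 346.27 x -33.0 y 158.30
R 199 346.29 x -32.0 y 158.33
R 200 346.3 x -31.0 y 158.35
R 201 346.22 x -30.1 y 158.28
R 202 345.74 x -29.1 y 157.83
R 203 346.38 x -28.2 y 158.45
R 204 346.4 x -27.2 y 158.47
R 205 346.34 x -26.2 y 158.43
R 206 346.31 x -25.2 y 158.41
R 207 346.31 x -24.3 y 158.42
R 208 346.3 x -23.3 y 158.42
R 209 346.3 x -22.3 y 158.43
R 210 346.36 x -21.4 y 158.50
R 211 346.47 x -20.4 y 158.61
R 212 346.6 x -19.4 y 158.74
R 213 346.52 x -18.4 y 158.67
P 219 342.88 x -12.1 y 155.34
P 220 345.13 x -11.1 y 157.52
P 221 345.58 x -10.1 y 157.96
P 222 345.44 x -9.1 y 157.84
P 223 345.41 x -8.1 y 157.82
P 224 345.37 x -7.1 y 157.79
P 225 345.32 x -6.1 y 157.75
P 226 345.35 x -5.1 y 157.78
P 227 345.61 x -4.1 y 158.05
P 228 346.3 x -3.1 y 158.73
P 229 346.43 x -2.0 y 158.87
P 230 346.45 x -1.0 y 158.90
P 231 346.49 x -0.0 y 158.95
P 232 346.48 x 1.0 y 158.94
P 233 346.55 x 2.0 y 159.02
P 234 346.61 x 3.1 y 159.10
P 235 346.6 x 4.1 y 159.10
P 236 346.47 x 5.1 y 158.98
P 237 346.43 x 6.1 y 158.95
P 238 346.42 x 7.2 y 158.95
P 239 346.38 x 8.2 y 158.92
P 240 346.37 x 9.2 y 158.92
P 241 346.4 x 10.3 y 158.97
P 242 346.37 x 11.3 y 158.94
P 243 346.42 x 12.3 y 159.00
P 244 346.42 x 13.4 y 159.01
P 245 346.43 x 14.4 y 159.03
P 246 346.44 x 15.5 y 159.05
P 247 346.57 x 16.5 y 159.19
P 248 346.59 x 17.6 y 159.23
P 249 346.52 x 18.6 y 159.16
P 250 346.45 x 19.7 y 159.11
P 251 346.82 x 20.7 y 159.48
P 252 346.9 x 21.8 y 159.58
```

```bash
cat > p.py <<'E'
from h import *
B=np.array([463.8,-74.6])
grip(0.0,20)
robot.movep([*B,150],rv(YAW)); robot.hold(0.2)
f0=robot.observe()["contact_force"][2]
robot.servo_line([*B,113],feed=50)
z=113; t_dn=None
while z>98:
    z-=1; robot.servo_line([*B,z],feed=15)
    o=robot.observe(); f=o["contact_force"][2]-f0; print(z,round(o["tcp_pos"][2],2),round(f,1),np.round(o["wrist_torque"],2))
    if f>16: break
robot.hold(0.6); im=save("wrist","p1.png"); robot.hold(0.5)
o=robot.observe(); print(o["t"],np.round(o["tcp_pos"],2),np.round(o["contact_force"],1))
E
python3 p.py
```

```text
112 112.18 1.2 [0.07 0.03 0.08]
111 111.3 4.4 [0.09 0.11 0.02]
110 110.17 5.0 [0.13 0.07 0.01]
109 109.16 6.3 [0.09 0.05 0.04]
108 108.2 6.2 [0.15 0.14 0.03]
107 107.27 7.4 [0.15 0.16 0.08]
106 106.32 7.6 [ 0.12  0.17 -0.01]
105 105.39 7.9 [ 0.18  0.25 -0.03]
104 104.42 9.4 [ 0.13  0.3  -0.02]
103 103.46 9.2 [ 0.19  0.37 -0.  ]
102 103.23 17.7 [0.24 1.04 0.03]
21.2083 [464.22 -74.63 103.24] [-4.   1.9 18.1]
```

View pics/p1.png

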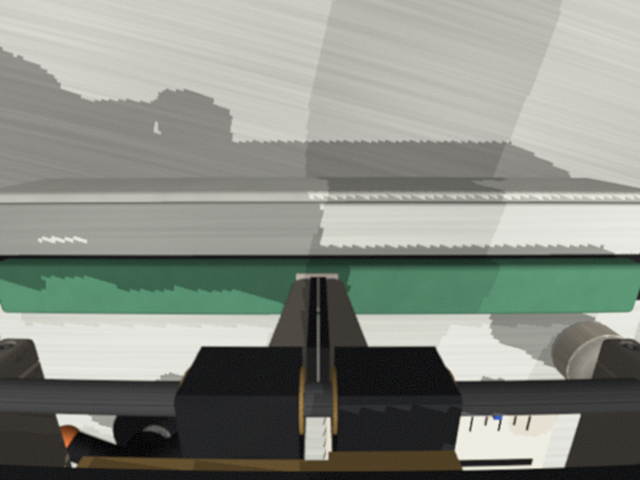

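```bash
cat > q.py <<'E'
from h import *
B=np.array([463.8,-74.6])
robot.servo_line([*B,114],feed=25)
robot.servo_line([*B,170],feed=120)
# look straight above the tab/pointer
robot.movep([560,-30,250],rv(0.23)); robot.hold(0.4)
ci=viewer.camera_info("wrist"); im=save("wrist","q1.png"); np.save("ci_q1.npy",ci,allow_pickle=True)
for n in ["pointer","tab_red","tab_blue","bar_mid","salt"]:
    print(n,[(round(d["confidence"],2),np.round(towld(None,d["at"],ci),1).tolist()) for d in viewer.pinpoint(n,"wrist")[:2]])
save("scene","q2.png")
o=robot.observe(); print(o["t"],np.round(o["contact_force"],1))
E
python3 q.py; python3 m.py q1 185 216 335 360 30 347 | awk 'NR%3==0'
```

```text
pointer [(0.59, [612.6, 438.3, -5.4]), (0.55, [550.0, 2.6, 91.9])]
tab_red [(0.72, [546.0, -5.0, 84.1])]
tab_blue [(0.61, [526.5, 58.8, 81.4])]
bar_mid [(0.81, [462.0, -74.0, 111.8])]
salt [(0.75, [471.9, 96.8, 88.4])]
23.8 [ 0.1  0.1 -0. ]
R 190 346.23 x -41.0 y 158.34
R 193 346.2 x -38.2 y 158.33
R 196 346.2 x -35.3 y 158.36
R 199 346.2 x -32.4 y 158.39
R 202 346.02 x -29.6 y 158.25
R 205 346.3 x -26.7 y 158.54
R 208 346.28 x -23.7 y 158.55
R 211 346.39 x -20.8 y 158.68
P 220 344.74 x -11.6 y 157.30
P 223 345.36 x -8.5 y 157.92
P 226 345.39 x -5.5 y 157.98
P 229 346.33 x -2.5 y 158.93
P 232 346.41 x 0.6 y 159.03
P 235 346.32 x 3.6 y 158.98
P 238 346.24 x 6.7 y 158.94
P 241 346.24 x 9.8 y 158.96
```

View pics/q1.png

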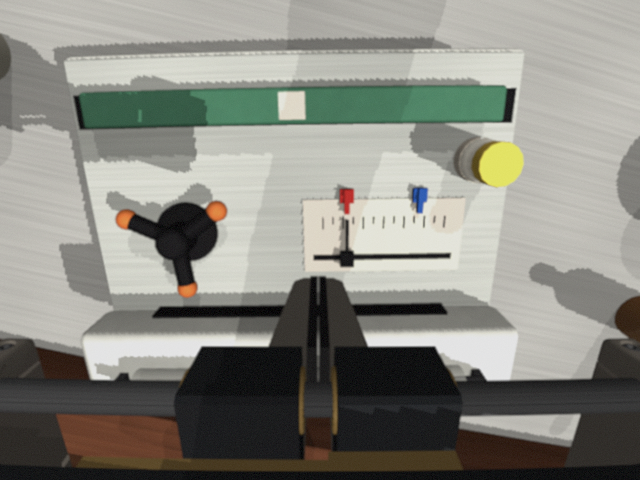

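View pics/q2.png

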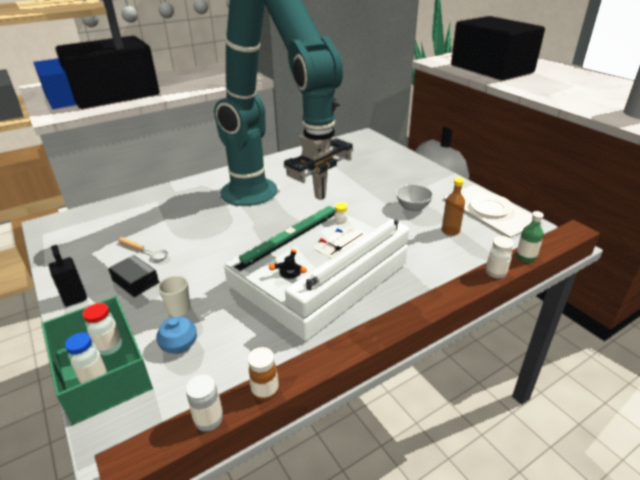

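```bash
python3 -c "
from h import *
robot.job_done()"
```

```text
the job is handed in; nothing more can be done
```

The pointer stands opposite the red tab, the seal bar has been pressed and released, and the job is handed in at about 24 s; no verdict was reported.

- **Wheel:** I gripped one arm of the star wheel and turned it clockwise about 104° in small steps. I then let go and checked with the wrist camera before touching the bar.
- **Bar:** I pressed it at its middle with shut fingers until it met the bottom stop (7.8 mm down, about 18 N). I held it there for just over a second and eased off.
- **Pointer check:** After the press, the wrist picture showed the pointer tip within about 0.5 mm of the red tab, unchanged from before.
- **Other checks:** The bar was back up at about 112 mm and the tool force was zero. The salt jar was within a few mm of its first reading, and the other things looked unmoved in the scene view.

**Disagreement:** The network's last pointer position, a low-confidence (0.55) detection, was about 6 mm from the red tab along the scale. That is about what its roughly 4 mm accuracy per point allows. I went by the direct pixel measurement and the zoomed picture, which agreed with each other.

**Not checked:** I had no direct reading of how level the bar stayed while it was down. That it sank evenly rests on pressing within about 1–2 mm of its middle and the firm stop at full travel.

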